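Switch on the bobbin winder with the red thread

ROBOT

A 7-joint arm with a two-finger parallel gripper is mounted at the origin on the work surface. World frame = base frame: x ahead of the robot, y to its left, z up, the work surface at z = 0. Lengths are in m, angles in rad, forces in N, time in s.
With the tool pointing down it reaches from about 0.425 to 0.975 m from the base axis. Payload 16.7 kg.
Tool frame: the origin (TCP) lies on the centre line of the jaws, within the pads' length; the fingertips stand 17 mm ahead of it and the grasp point (between the pads) lies 2 mm behind it (env.tip_reach is the distance from the TCP to the fingertips, in m); z points along the fingers, x is the direction in which the jaws open and shut, and the axes are right-handed (so a half turn about z gives the same grasp; the last joint's range is limited). The gripper opens to 85 mm and grips with 20 to 120 N. Pads are 22 mm wide; open, the fingers measure 114 mm over their backs; the gripper's body (76 mm by 85 mm) begins 54 mm behind the grasp point. The pads swing forward as they close: fully open they stand 13 mm farther back than shut.
Start: joints at [-1.417, 0.426, 0.074, 1.606, -0.034, 1.111, -0.067], TCP at [0.202, 0.644, 0.216] pointing down, gripper open.
Joint ranges: [-2.85, 2.85], [-0.5, 2.14], [-1.23, 1.37], [0.21, 2.46], [-1.02, 4.16], [0.16, 2.05], [-2.73, 2.73]. Speed limits (rad/s): [1.89, 1.89, 2.39, 2.39, 3.01, 3.01, 3.01].

INTERFACE

Orientations are given as a rotation vector (axis times angle).
In Python, from bench import env, grab_frame, workorder, masks_of, mark_of gives the robot as it stands. The module is installed in compiled form; this text tells all that it offers.
- The arm moves only by the shell command python3 -m handwheel 'ROWS' [FORCE]. ROWS is JSON, a list of rows, each a list of 7 numbers: the shift along the tool's x, y, z normalised to -1 to 1, where 1 is 250 mm, then the turn, a rotation vector about the tool's x, y, z normalised to -1 to 1, where 1 is 120 degrees, then the closure, from -1 (fully open) to 1 (shut). A call has 1 to 5 rows; each row shifts and turns the pose as measured when the row begins, along the tool's axes as they then stand; what a row does not reach is not made up. A row lasts 1/12 s, in which the tool goes at most 41.7 mm and 7.16 degrees, less where a joint would pass 70% of its speed; a pose out of reach is approached as far as the arm can. A call with a number of a shift or a turn outside -1 to 1 is refused whole. A call with a gripper value outside its range is refused whole. The fingers move at their own pace and stop on an object; FORCE is the grip in N (left out, the last holds). Time passes only in rows, so rows that do not move let the fingers close. It gives the time, the measured TCP pose, the force and the opening at its end, in the units of the state.
- env.read_state(): the state, without advancing time (a new reading comes with each control period).
- grab_frame(name): name is "scene" or "top"; returns a dict with "image" (480x640x3 uint8, blue, green, red), "range_z" (480x640 float32, m along the optical axis (not along the pixel's ray), 0 where there is no reading), "vfov" (degrees; the focal length in pixels is half the picture's height over the tangent of half this angle, whatever the lens; pixels are square), "cx", "cy" (the principal point, pixels), "k1" (the pictures are not rectified: a ray, as slopes to the right and down, at radius r is drawn at 1 + k1 r^2 times it, then the intrinsics apply), "extrinsics" (4x4, takes a point from camera to world coordinates). Camera axes: x right, y down, z forward; pixel columns grow to the right and rows downward; lengths in m; the calibration is good to about 2 mm. A picture is of the moment at which its call begins.
- workorder.finish_job(): hands the job in, once; it reports no verdict.
Trained networks look in a picture, given as the dict that the camera call returned (one of the last four; its "shot" number tells which), for a name from the list of things; names that differ only in an ending like _2 or _b are one class to them, and where a whole thing is asked for, a point or a joint stands for the part that bears it (a point fixed in the world has none). Each returns a list of dicts, best first, with "score" (0 to 1); they miss things now and then, are a little off and sometimes report something else, mostly with a low value. They report only what shows in the picture. A call takes as long as a camera call. They do not tell look-alikes from the thing itself.
- masks_of(picture, query): "pixels" (480x640 bool, what is visible of it) and "extent" ([left, top, right, bottom] in pixels, round what is visible of it).
- mark_of(picture, query): "point" ([column, row] in pixels: a listed point, or the origin of a listed thing).
The state is a dict: "t": time; "joint_pos": joint angles; "qd": joint speeds; "tau": joint torques, N m; "tcp_pos": TCP position; "ee_rot": TCP orientation; "ft_force": force on the tool from outside, world axes, zero at the start; "wrist_torque": the same for the moment, N m; "width": finger opening in m.
Only numpy, scipy, OpenCV 4.12 (cv2) and the standard library are available. Lean on these libraries where they do the work, as an engineer would, in place of code of your own. Each camera call takes 0.05 s, during which the arm holds its last target.

TASK

Two identical battery bobbin winders stand on the sewing table, one loaded with red thread and one with blue. Switch on the red one: slide the little orange switch, sunk in the slot on its top, all the way towards its thread spool. Leave the blue winder switched off.

Things in the scene. Friction and masses are not known exactly. Their poses are not given: they have to be found in the camera images.
- red_winder: Fixed box 190 (x) x 84 (y) x 45 mm high with red thread. Origin: centre of underside; z up, x from the slot end to the spool end. Slot sunk in its top: 36 mm wide on the centre line, x -80 to +6 mm, black floor at z 33 mm (12 mm deep). Orange switch in it, 12 (x) x 22 (y) mm, top at z 44 mm, 1 mm below the box top. Red spool, 34 mm wide, 42 mm tall, on the top at x +62, y +19 mm
- red_switch (a joint): Travel in m of the red winder's orange switch along the winder's +x, towards the spool: 0 off, 0.024 fully on at its stop. The switch's centre is at x = -24 mm + travel, y = 0, so when off there are 50 mm of empty slot behind it (-x side) for a fingertip. Starts within 3 mm of off; slides with about 2 N of friction, no spring, stays where left.
- blue_winder: The other winder, the same in every size and axis but with blue thread; fixed. To be left off. Each winder also has a small bobbin of its thread colour (23 mm wide, 18 mm tall) on top at x +62, y -22 mm, and a green dot on top between slot and spool that marks ON.
- blue_switch (a joint): Travel of the blue winder's switch, as for red_switch; it starts within 3 mm of off and must stay off.
Mind the look-alikes: they are no part of the job. Leave any purple or turquoise look-alike of the red_winder alone.

How it is judged:
At the end, for the whole second after the job is handed in: The red winder's switch rests within 6 mm of its fully-on stop (travel over 18 of 24 mm) and the blue winder's switch is still off (travel under 8 mm) (value of joint red_switch above 0.018 m and value of joint blue_switch below 0.008 m and velocity of joint red_switch below 0.01 m/s); the robot touches nothing.
It fails at once if the blue winder's switch is slid away from off (over 8 mm) (value of joint blue_switch above 0.008 m).
It also fails if it takes over 29 s, if anything falls off the work surface, if the arm or the gripper's body presses on something with over 40 N, if the wrist force passes 120 N, or if a joint passes its speed limit or range.

## Working session

There is one attempt and no reset: what is moved stays moved. The work goes in short steps, Python scripts to look and compute and a shell command to move; the robot and the scene stay as the last step left them, time stands still between calls to the robot, and variables do not carry over. Pictures are saved under pics/ and viewed, and the job is handed in when it is done.

```bash
mkdir -p pics
cat > h.py <<'E'
import numpy as np, cv2
from bench import env, grab_frame, workorder, masks_of, mark_of
def K(p):
    f=240/np.tan(np.radians(p["vfov"])/2); return f
def rays(p,uv):
    f=K(p); uv=np.atleast_2d(np.asarray(uv,float))
    M=np.array([[f,0,p["cx"]],[0,f,p["cy"]],[0,0,1]])
    d=np.array([p["k1"],0,0,0,0],float)
    return cv2.undistortPoints(uv.reshape(-1,1,2),M,d).reshape(-1,2)
def world_z(p,uv,z):
    s=rays(p,uv); E=p["extrinsics"]; d=np.c_[s,np.ones(len(s))]@E[:3,:3].T; o=E[:3,3]
    return o+d*((z-o[2])/d[:,2])[:,None]
def world_d(p,uv):
    uv=np.atleast_2d(uv); s=rays(p,uv); r=p["range_z"][uv[:,1].astype(int),uv[:,0].astype(int)]
    E=p["extrinsics"]; return (np.c_[s,np.ones(len(s))]*r[:,None])@E[:3,:3].T+E[:3,3]
def proj(p,X):
    X=np.atleast_2d(X);E=p["extrinsics"]; c=(X-E[:3,3])@E[:3,:3]; s=c[:,:2]/c[:,2:]
    s=s*(1+p["k1"]*(s**2).sum(1))[:,None]; return s*K(p)+[p["cx"],p["cy"]]
E
python3 - <<'E'
from h import *
for n in("scene","top"):
    p=grab_frame(n); cv2.imwrite(f"pics/{n}0.png",p["image"]); print(n,p["vfov"],p["k1"],p["extrinsics"].round(3).tolist())
    for q in("red_winder","blue_winder","red_switch"):
        for m in masks_of(p,q)[:5]: print(q,round(m["score"],2),m["extent"])
        for m in mark_of(p,q)[:5]: print(' mark',round(m["score"],2),m["point"],world_z(p,[m["point"]],0 if 'w' in q else 0).round(3))
print(env.read_state())
E
```

```text
scene 44.90502716825303 -0.035937921648672135 [[0.861, 0.416, -0.293, 0.766], [0.509, -0.72, 0.471, -0.502], [-0.015, -0.555, -0.832, 0.892], [0.0, 0.0, 0.0, 1.0]]
red_winder 0.69 [249.8, 291.3, 378.2, 400.8]
red_winder 0.64 [218.0, 168.2, 321.2, 263.6]
 mark 0.8 [175.8, 324.0] [[ 0.323 -0.263  0.   ]]
 mark 0.73 [314.5, 350.6] [[ 0.551 -0.185  0.   ]]
 mark 0.59 [268.4, 219.5] [[ 0.338 -0.001 -0.   ]]
blue_winder 0.84 [366.7, 165.0, 472.6, 252.4]
 mark 0.75 [415.5, 210.0] [[0.57  0.159 0.   ]]
red_switch 0.52 [295.6, 327.6, 306.7, 340.3]Traceback (most recent call last):
  File "<stdin>", line 6, in <module>
ValueError: it knows: blue_winder, red_winder
```

View pics/scene0.png

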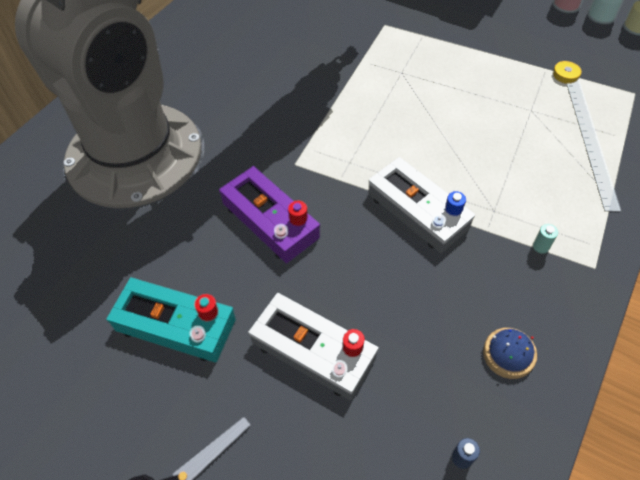

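Run:
```python
from h import *
for n in("top",):
    p=grab_frame(n); cv2.imwrite(f"pics/{n}0.png",p["image"]); print(n,p["vfov"],p["k1"],p["extrinsics"].round(3).tolist())
    for q in("red_winder","blue_winder","red_switch"):
        for m in masks_of(p,q)[:5]: print(q,round(m["score"],2),m["extent"])
        if 'w' in q and 'switch' not in q:
          for m in mark_of(p,q)[:5]: print(' mark',round(m["score"],2),m["point"],world_z(p,[m["point"]],0).round(3))
print(env.read_state())
```

```text
top 50.22566844893818 -0.14474488837537133 [[0.018, -0.982, 0.186, 0.334], [-1.0, -0.016, 0.01, -0.043], [-0.007, -0.186, -0.983, 0.828], [0.0, 0.0, 0.0, 1.0]]
red_winder 0.9 [257.7, 263.0, 346.1, 399.2]
red_winder 0.89 [429.5, 277.5, 517.0, 416.5]
red_winder 0.74 [392.5, 140.4, 453.0, 261.3]
 mark 0.91 [303.8, 328.5] [[ 0.343 -0.001  0.   ]]
 mark 0.77 [466.5, 343.6] [[ 0.322 -0.263  0.   ]]
 mark 0.58 [420.8, 202.7] [[ 0.554 -0.191  0.   ]]
blue_winder 0.85 [161.6, 122.8, 253.9, 247.0]
 mark 0.79 [212.9, 188.0] [[0.575 0.16  0.   ]]
red_switch 0.71 [418.2, 206.2, 429.8, 218.5]
red_switch 0.47 [469.8, 355.4, 486.8, 365.3]
{'t': 0.6, 'joint_pos': array([-1.41647941,  0.42607187,  0.0738965 ,  1.60603656, -0.03411982,
        1.11079444, -0.06710417]), 'qd': array([ 2.84586622e-04,  8.36225766e-04,  1.24606491e-03,  1.24502162e-03,
       -2.42551387e-04,  4.08336116e-05,  8.49611813e-04]), 'tau': array([-4.08395545e-04, -9.49090075e+01,  3.75599295e+00, -4.63744390e+01,
        1.91467674e-02,  2.51263984e-03,  1.70788808e-04]), 'tcp_pos': array([0.20193118, 0.64403045, 0.2164043 ]), 'ee_rot': array([-2.53207705e+00, -1.85960891e+00,  1.15878435e-04]), 'ft_force': array([ 0.26736633, -0.185031  ,  0.37707156]), 'wrist_torque': array([-0.04791139,  0.0200577 ,  0.03507586]), 'width': 0.08566271231766032}
```

The scene picture shows four winders. The white one with red thread is centred near pixel (314,345), with its switch at (301,334). The white blue-thread winder is at (420,203), and the purple (268,213) and turquoise (172,318) ones are look-alikes. Next I'll measure the red winder's pose.

Run:
```python
from h import *
for n in("top","scene"):
    p=grab_frame(n); ms=masks_of(p,"red_winder")
    im=p["image"]; hsv=cv2.cvtColor(im,cv2.COLOR_BGR2HSV)
    exp=proj(p,[[0.553,-0.188,0.03]])[0]
    m=min(ms,key=lambda m:np.hypot(*(np.array([(m["extent"][0]+m["extent"][2])/2,(m["extent"][1]+m["extent"][3])/2])-exp)))
    M=m["pixels"]; print(n,m["score"],m["extent"])
    v,u=np.nonzero(M); W=world_d(p,np.c_[u,v]); 
    top=(abs(W[:,2]-0.045)<0.004)
    r=cv2.minAreaRect(world_z(p,np.c_[u,v][top]+0.0,0.045)[:,:2].astype(np.float32)*1000); print("rect",r, np.median(W[top,2]))
    x0,y0,x1,y1=[int(a) for a in m["extent"]]
    O=np.zeros_like(M); O[y0:y1,x0:x1]=True
    o=O&(hsv[...,0]>5)&(hsv[...,0]<20)&(hsv[...,1]>150)&(hsv[...,2]>90)
    nn,l,st,c=cv2.connectedComponentsWithStats(o.astype(np.uint8))
    for i in range(1,nn):
        if st[i,4]>15: print("orange",c[i],st[i,4],world_z(p,[c[i]],0.044).round(4))
    g=O&(hsv[...,0]>45)&(hsv[...,0]<80)&(hsv[...,1]>90)
    v,u=np.nonzero(g)
    if len(u): print("green",world_z(p,[[u.mean(),v.mean()]],0.045).round(4),len(u))
    s=cv2.resize(im[y0-15:y1+15,x0-15:x1+15],None,fx=3.4,fy=3.4,interpolation=cv2.INTER_CUBIC); cv2.imwrite(f"pics/{n}1.png",s)
```

```text
top 0.93 [392.6, 140.2, 451.5, 261.9]
rect ((549.20166015625, -185.86195373535156), (84.32943725585938, 190.81915283203125), 89.33036804199219) 0.04515099138572254
orange [422.13559322 213.08474576] 118 [[ 0.5257 -0.1851  0.044 ]]
green [[ 0.5679 -0.1864  0.045 ]] 14
scene 0.71 [250.4, 294.3, 377.8, 399.9]
rect ((549.0617065429688, -187.7244873046875), (86.28990173339844, 190.8924560546875), 89.13725280761719) 0.04565474182084561
orange [300.29710145 333.47101449] 138 [[ 0.5273 -0.1872  0.044 ]]
green [[ 0.5672 -0.1868  0.045 ]] 7
```

```bash
cat > st.py <<'E'
from h import *
import sys
from scipy.spatial.transform import Rotation as R
s=env.read_state(); r=R.from_rotvec(s["ee_rot"]).as_matrix()
print("t",s["t"],"tcp",s["tcp_pos"].round(4),"xaxis deg",np.degrees(np.arctan2(r[1,0],r[0,0])).round(2),"z",r[:,2].round(4),"F",s["ft_force"].round(2),"w",round(s["width"],4),"q",s["joint_pos"].round(2))
if len(sys.argv)>3:
    d=np.array([float(a) for a in sys.argv[1:4]])-s["tcp_pos"]; print("to go (tool, norm)",(r.T@d/0.25).round(4),"mm",(1000*d).round(1))
    t=np.radians(-0.8); D=np.array([[np.cos(t),np.sin(t),0],[np.sin(t),-np.cos(t),0],[0,0,-1]]).T.copy(); D=np.c_[[np.cos(t),np.sin(t),0],[np.sin(t),-np.cos(t),0],[0,0,-1]]
    print("turn norm",(R.from_matrix(r.T@D).as_rotvec()/np.radians(120)).round(4))
E
python3 -m handwheel '[[0,0,0,0,0,0.0596,1],[0,0,0,0,0,0.0596,1],[0,0,0,0,0,0.0596,1],[0,0,0,0,0,0.0596,1],[0,0,0,0,0,0.0596,1]]' 40
python3 -m handwheel '[[0,0,0,0,0,0.0596,1],[0,0,0,0,0,0.0596,1],[0,0,0,0,0,0.0596,1],[0,0,0,0,0,0.0596,1],[0,0,0,0,0,0.0596,1]]' 
python3 st.py 0.52 0.35 0.2
```

```text
t: 1.22
tcp_pos: [0.2024, 0.644, 0.2166]
ee_rot: [-2.982, -0.986, 0.0]
ft_force: [0.8, 0.3, -0.3]
width: 0.0254
t: 1.63
tcp_pos: [0.2022, 0.644, 0.2168]
ee_rot: [-3.141, -0.022, 0.001]
ft_force: [-0.1, 0.4, -0.0]
width: 0.0
t 1.6333 tcp [0.2022 0.644  0.2168] xaxis deg 0.8 z [-5.e-04  8.e-04 -1.e+00] F [-0.06  0.42 -0.01] w 0.0 q [-1.6   0.44  0.33  1.62 -0.16  1.11 -1.22]
to go (tool, norm) [1.2547 1.1937 0.0656] mm [ 317.8 -294.   -16.8]
turn norm [-0.0004  0.0002  0.0133]
```

```bash
python3 -m handwheel '[[0.12,0.11,0,0,0,0.013,1],[0.12,0.11,0,0,0,0,1],[0.12,0.11,0,0,0,0,1],[0.12,0.11,0,0,0,0,1],[0.12,0.11,0,0,0,0,1]]'
python3 -m handwheel '[[0.12,0.11,0,0,0,0,1],[0.12,0.11,0,0,0,0,1],[0.12,0.11,0,0,0,0,1],[0.12,0.11,0,0,0,0,1],[0.12,0.11,0,0,0,0,1]]'
python3 st.py 0.5 -0.187 0.15
```

```text
t: 2.05
tcp_pos: [0.3447, 0.5077, 0.2149]
ee_rot: [-3.139, 0.014, 0.005]
ft_force: [0.9, 1.3, 0.4]
width: 0.0004
t: 2.47
tcp_pos: [0.4964, 0.3641, 0.2152]
ee_rot: [-3.137, 0.011, 0.004]
ft_force: [1.3, 1.0, 0.0]
width: 0.0
t 2.4667 tcp [0.4964 0.3641 0.2152] xaxis deg -0.4 z [-0.0025  0.005  -1.    ] F [1.33 1.01 0.  ] w 0.0 q [-1.1   0.35  0.46  1.77 -0.18  1.06 -0.57]
to go (tool, norm) [0.0303 2.2056 0.2498] mm [   3.6 -551.1  -65.2]
turn norm [-0.0024  0.0012  0.0034]
```

```bash
python3 -m handwheel '[[0,0.16,0,0,0,0.003,1],[0,0.16,0,0,0,0,1],[0,0.16,0,0,0,0,1],[0,0.16,0,0,0,0,1],[0,0.16,0,0,0,0,1]]'
python3 -m handwheel '[[0,0.16,0,0,0,0,1],[0,0.16,0,0,0,0,1],[0,0.16,0,0,0,0,1],[0,0.16,0,0,0,0,1],[0,0.16,0,0,0,0,1]]'
python3 st.py 0.494 -0.186 0.13
```

```text
t: 2.88
tcp_pos: [0.4989, 0.1565, 0.2139]
ee_rot: [-3.137, 0.025, -0.002]
ft_force: [2.5, 0.1, 1.1]
width: -0.0
t: 3.3
tcp_pos: [0.4938, -0.0516, 0.2141]
ee_rot: [-3.134, 0.024, -0.007]
ft_force: [1.9, -0.1, -0.1]
width: 0.0001
t 3.3 tcp [ 0.4938 -0.0516  0.2141] xaxis deg -0.87 z [ 0.0045  0.0079 -1.    ] F [ 1.92 -0.13 -0.14] w 0.0001 q [-0.64  0.15  0.69  2.03 -0.12  0.99  0.1 ]
to go (tool, norm) [0.0076 0.54   0.3323] mm [   0.2 -134.4  -84.1]
turn norm [-0.0038 -0.0021 -0.0006]
```

```bash
python3 -m handwheel '[[0,0.14,0.07,-0.004,-0.002,0,1],[0,0.14,0.07,0,0,0,1],[0,0.14,0.07,0,0,0,1],[0,0.12,0.07,0,0,0,1],[0,0,0,0,0,0,1]]'
python3 st.py 0.494 -0.186 0.11
python3 - <<'E'
from h import *
for n in ("scene","top"):
    p=grab_frame(n); u,v=proj(p,[[0.53,-0.187,0.06]])[0].astype(int)
    s=p["image"][max(0,v-110):v+110,max(0,u-130):u+130]; cv2.imwrite(f"pics/{n}2.png",cv2.resize(s,None,fx=2.6,fy=2.6))
E
```

```text
t: 3.72
tcp_pos: [0.4911, -0.201, 0.1442]
ee_rot: [3.14, -0.035, 0.014]
ft_force: [-2.7, 0.9, -1.3]
width: -0.0002
t 3.7167 tcp [ 0.4911 -0.201   0.1442] xaxis deg -1.27 z [ 0.0088 -0.0011 -1.    ] F [-2.66  0.86 -1.25] w -0.0002 q [-0.32  0.33  0.72  2.04 -0.29  0.86  0.53]
to go (tool, norm) [ 0.0091 -0.0602  0.1367] mm [  2.9  15.  -34.2]
turn norm [ 0.0004 -0.0042 -0.0039]
```

```bash
python3 -m handwheel '[[0.01,-0.06,0.06,0,-0.004,-0.004,1],[0,0,0.06,0,0,0,1],[0,0,0,0,0,0,1]]'
python3 st.py 0.494 -0.186 0.08
python3 - <<'E'
from h import *
for n in ("scene","top"):
    p=grab_frame(n); u,v=proj(p,[[0.53,-0.187,0.06]])[0].astype(int)
    s=p["image"][max(0,v-110):v+110,max(0,u-130):u+130]; cv2.imwrite(f"pics/{n}2.png",cv2.resize(s,None,fx=2.6,fy=2.6))
E
```

```text
t: 4.07
tcp_pos: [0.4976, -0.1781, 0.1161]
ee_rot: [-3.14, 0.013, -0.007]
ft_force: [-1.0, 0.6, -0.9]
width: 0.0001
t 4.0667 tcp [ 0.4976 -0.1781  0.1161] xaxis deg -0.46 z [ 0.0044  0.002  -1.    ] F [-0.96  0.6  -0.91] w 0.0001 q [-0.33  0.37  0.68  2.06 -0.32  0.81  0.53]
to go (tool, norm) [-0.015   0.032   0.1443] mm [ -3.6  -7.9 -36.1]
turn norm [-0.001  -0.0021  0.0028]
```

View pics/scene2.png

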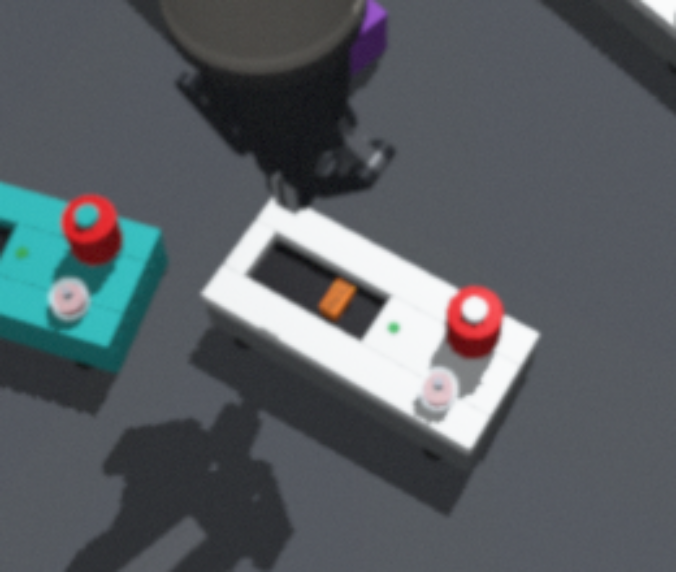

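View pics/top2.png

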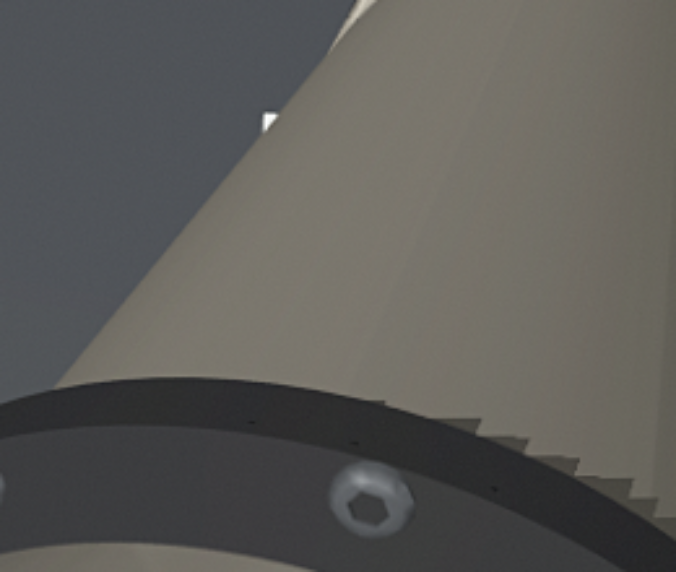

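The scene crop shows the closed fingertips above the winder near (293,195), with the slot empty at (290,265) and the switch at (337,298). The top view is blocked by the arm. I'll correct the lateral offset and settle before going down.

```bash
python3 -m handwheel '[[-0.012,0.028,0.04,0,0,0.002,1],[0,0,0.03,0,0,0,1],[0,0,0,0,0,0,1],[0,0,0,0,0,0,1]]'
python3 st.py 0.494 -0.186 0.075
```

```text
t: 4.5
tcp_pos: [0.4969, -0.1844, 0.1011]
ee_rot: [-3.139, 0.015, -0.015]
ft_force: [0.2, -0.8, 0.3]
width: -0.0
t 4.5 tcp [ 0.4969 -0.1844  0.1011] xaxis deg -0.55 z [ 0.0093  0.0023 -1.    ] F [ 0.16 -0.84  0.34] w -0.0 q [-0.3   0.39  0.67  2.07 -0.35  0.78  0.57]
to go (tool, norm) [-0.0127  0.0067  0.1042] mm [ -2.9  -1.6 -26.1]
turn norm [-0.0012 -0.0044  0.0021]
```

```bash
python3 -m handwheel '[[-0.012,0.006,0.04,0,-0.004,0.002,1],[0,0,0.04,0,0,0,1],[0,0,0.02,0,0,0,1],[0,0,0,0,0,0,1],[0,0,0,0,0,0,1]]'
python3 st.py 0.493 -0.186 0.054
```

```text
t: 4.92
tcp_pos: [0.4937, -0.1861, 0.0735]
ee_rot: [-3.139, 0.023, -0.0]
ft_force: [-0.1, 0.5, -0.2]
width: -0.0
t 4.9167 tcp [ 0.4937 -0.1861  0.0735] xaxis deg -0.85 z [ 0.      0.0025 -1.    ] F [-0.1   0.48 -0.15] w -0.0 q [-0.27  0.44  0.64  2.09 -0.39  0.73  0.6 ]
to go (tool, norm) [-0.0029 -0.0001  0.078 ] mm [ -0.7   0.1 -19.5]
turn norm [-0.0012  0.     -0.0004]
```

Run:
```python
from h import *
p=grab_frame("scene"); im=p["image"].copy(); u,v=proj(p,[[0.53,-0.187,0.06]])[0].astype(int)
s=im[v-70:v+70,u-90:u+90]; cv2.imwrite("pics/scene3.png",cv2.resize(s,None,fx=4.2,fy=4.2))
```

```text
(no output)
```

View pics/scene3.png

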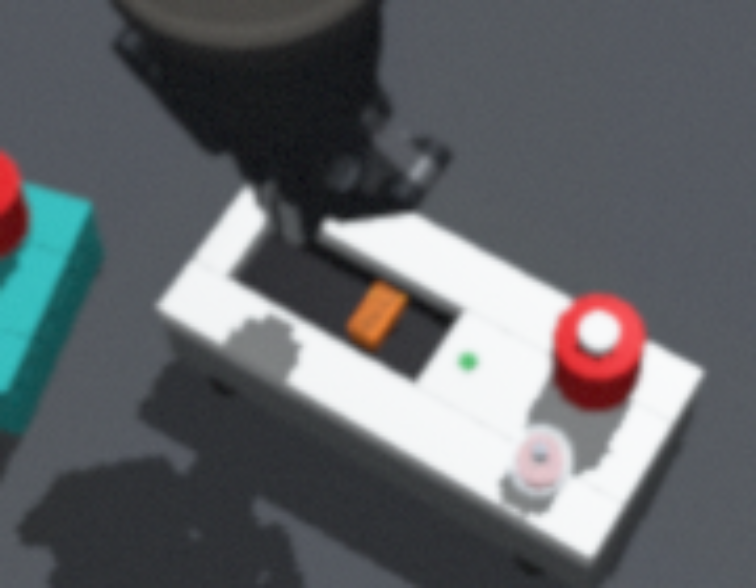

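The closed fingertips (295,235) sit over the empty part of the slot, behind the switch (378,314). I'll go down now.

```bash
python3 -m handwheel '[[0,0,0.025,0,0,0,1],[0,0,0.02,0,0,0,1],[0,0,0.015,0,0,0,1],[0,0,0,0,0,0,1],[0,0,0,0,0,0,1]]'
python3 st.py 0.493 -0.186 0.054
```

```text
t: 5.38
tcp_pos: [0.4941, -0.186, 0.0573]
ee_rot: [-3.139, 0.023, -0.001]
ft_force: [0.1, -0.2, -0.1]
width: 0.0001
t 5.3833 tcp [ 0.4941 -0.186   0.0573] xaxis deg -0.84 z [ 8.0e-04  2.5e-03 -1.0e+00] F [ 0.09 -0.23 -0.07] w 0.0001 q [-0.25  0.47  0.61  2.09 -0.42  0.7   0.62]
to go (tool, norm) [-0.0042 -0.      0.0132] mm [-1.1  0.  -3.3]
turn norm [-0.0012 -0.0004 -0.0003]
```

```bash
python3 -m handwheel '[[0,0,0.012,0,0,0,1],[0,0,0,0,0,0,1],[0.02,0,0,0,0,0,1],[0.02,0,0,0,0,0,1],[0,0,0,0,0,0,1]]'
python3 st.py 0.5285 -0.1865 0.054
python3 -m handwheel '[[0.02,0,0,0,0,0,1],[0.02,0,0,0,0,0,1],[0,0,0,0,0,0,1],[0,0,0,0,0,0,1]]'
python3 st.py 0.5285 -0.1865 0.054
```

```text
t: 5.8
tcp_pos: [0.5054, -0.1862, 0.0544]
ee_rot: [-3.139, 0.023, -0.002]
ft_force: [1.0, -0.2, -1.3]
width: -0.0003
t 5.8 tcp [ 0.5054 -0.1862  0.0544] xaxis deg -0.84 z [ 0.0016  0.0026 -1.    ] F [ 1.   -0.24 -1.25] w -0.0003 q [-0.25  0.48  0.61  2.07 -0.43  0.71  0.62]
to go (tool, norm) [ 0.0926 -0.0001  0.0019] mm [23.1 -0.3 -0.4]
turn norm [-0.0012 -0.0007 -0.0003]
t: 6.13
tcp_pos: [0.5173, -0.1864, 0.0546]
ee_rot: [-3.139, 0.022, -0.003]
ft_force: [-0.1, -0.1, 0.3]
width: 0.0001
t 6.1333 tcp [ 0.5173 -0.1864  0.0546] xaxis deg -0.81 z [ 0.0022  0.0022 -1.    ] F [-0.06 -0.11  0.27] w 0.0001 q [-0.24  0.5   0.6   2.05 -0.43  0.72  0.62]
to go (tool, norm) [ 0.0447 -0.0001  0.0026] mm [11.2 -0.1 -0.6]
turn norm [-0.0011 -0.001  -0.0001]
```

```bash
python3 -m handwheel '[[0.02,0,0,0,0,0,1],[0.02,0,0,0,0,0,1],[0,0,0,0,0,0,1]]'
python3 st.py 0.5285 -0.1865 0.054
python3 - <<'E'
from h import *
p=grab_frame("scene"); im=p["image"].copy(); u,v=proj(p,[[0.53,-0.187,0.06]])[0].astype(int)
s=im[v-70:v+70,u-90:u+90]; cv2.imwrite("pics/scene4.png",cv2.resize(s,None,fx=4.2,fy=4.2))
E
```

```text
t: 6.38
tcp_pos: [0.5282, -0.1864, 0.0547]
ee_rot: [-3.139, 0.022, -0.003]
ft_force: [-0.2, -0.3, 0.0]
width: 0.0003
t 6.3833 tcp [ 0.5282 -0.1864  0.0547] xaxis deg -0.81 z [ 0.0022  0.0023 -1.    ] F [-0.2  -0.34  0.01] w 0.0003 q [-0.24  0.51  0.6   2.02 -0.43  0.73  0.61]
to go (tool, norm) [0.0011 0.0003 0.0027] mm [ 0.3 -0.1 -0.7]
turn norm [-0.0011 -0.001  -0.0001]
```

View pics/scene4.png

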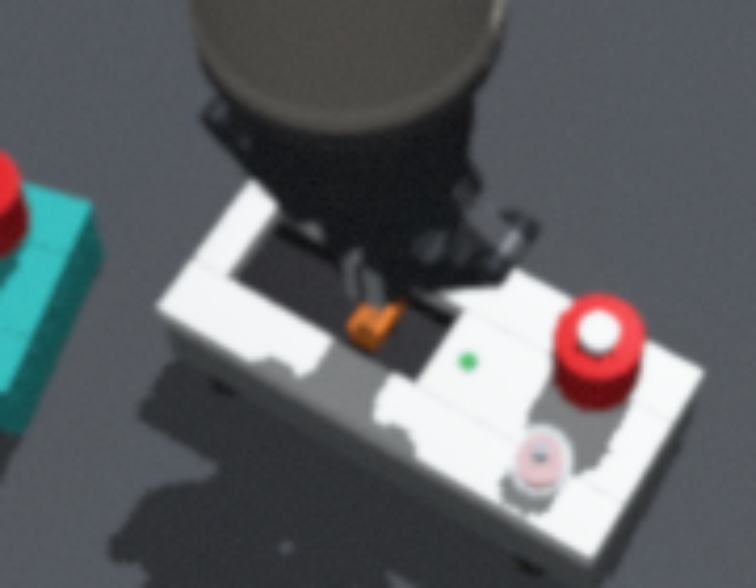

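Run:
```python
from h import *
print(env.tip_reach)
p=grab_frame("scene"); im=p["image"]; u0,v0=proj(p,[[0.53,-0.187,0.06]])[0].astype(int)
print("tip",proj(p,[[0.5282,-0.1864,0.0377]]),u0,v0,"switch",proj(p,[[0.526,-0.187,0.044]]))
# finger pixels around tip
ou,ov=u0-90,v0-70
for y in range(240,345,8):
    row=[]
    for x in range(330,440,10):
        u,v=ou+x/4.2,ov+y/4.2
        w=world_d(p,[[u,v]])[0]; row.append("%d,%d,%d"%tuple((w*1000).round()))
    print(y,row)
```

```text
0.017
tip [[301.19855582 334.99918494]] 301 329 switch [[299.65381412 332.98951478]]
240 ['519,-198,117', '524,-198,120', '526,-196,119', '536,-203,141', '541,-204,148', '545,-203,151', '545,-198,142', '543,-189,124', '546,-187,123', '550,-186,126', '553,-185,128']
248 ['494,-168,33', '523,-198,113', '525,-195,109', '531,-197,121', '539,-202,138', '545,-204,146', '545,-198,135', '545,-192,125', '547,-189,123', '551,-189,127', '555,-188,128']
256 ['497,-172,34', '519,-194,95', '527,-197,110', '533,-200,120', '541,-205,138', '545,-205,141', '544,-198,129', '546,-193,122', '549,-192,123', '553,-192,126', '555,-190,125']
264 ['499,-175,34', '518,-193,87', '527,-199,106', '530,-197,107', '537,-199,117', '540,-198,119', '544,-197,121', '546,-194,117', '551,-195,125', '555,-195,128', '560,-197,137']
272 ['500,-177,32', '518,-194,81', '527,-198,98', '530,-197,100', '538,-201,116', '540,-199,114', '543,-197,114', '542,-190,100', '554,-200,129', '558,-200,134', '561,-199,135']
280 ['502,-181,34', '505,-178,33', '526,-198,90', '530,-197,93', '534,-197,98', '536,-194,94', '540,-193,97', '543,-19
[... 717 characters left out ...]
30', '542,-172,32']
320 ['511,-195,35', '515,-194,37', '521,-195,46', '524,-193,44', '527,-191,44', '530,-188,43', '534,-187,45', '534,-181,32', '537,-179,33', '766,-502,892', '544,-175,33']
328 ['513,-198,34', '516,-196,34', '522,-197,43', '525,-194,41', '529,-194,44', '532,-192,44', '533,-186,35', '536,-184,34', '540,-183,36', '542,-179,31', '546,-178,33']
336 ['518,-205,46', '518,-198,33', '522,-197,36', '525,-196,37', '531,-196,44', '532,-192,39', '534,-188,32', '539,-188,37', '542,-186,36', '544,-182,31', '548,-182,36']
344 ['520,-208,47', '523,-205,44', '523,-199,32', '526,-198,34', '531,-197,40', '532,-193,32', '536,-192,34', '539,-189,32', '542,-187,32', '546,-186,34', '549,-183,32']
```

The switch hasn't moved, and the depth readings put the visible fingertips at z ≈ 74 mm. That is well above where the TCP pose and the 17 mm tip reach place them (about 38 mm). I'll back off and measure the fingertip directly.

```bash
python3 -m handwheel '[[-0.05,0,0,0,0,0,1],[-0.05,0,0,0,0,0,1],[-0.04,0,0,0,0,0,1],[0,0,0,0,0,0,1],[0,0,0,0,0,0,1]]'
python3 st.py 0.494 -0.186 0.054
cat > tip.py <<'E'
from h import *
p=grab_frame("scene"); t=env.read_state()["tcp_pos"]
vv,uu=np.mgrid[230:430,200:400]; uv=np.c_[uu.ravel(),vv.ravel()]; W=world_d(p,uv)
hs=p["image"][uv[:,1],uv[:,0]].max(1)
k=(abs(W[:,0]-t[0])<.03)&(abs(W[:,1]-t[1])<.03)&(W[:,2]>0.05)&(W[:,2]<0.12)
Q=W[k]; print("n",k.sum(),"zmin pct",np.percentile(Q[:,2],[0,1,3,10]).round(4))
z0=np.percentile(Q[:,2],2)
for a in np.arange(z0,z0+.04,.008):
    q=Q[(Q[:,2]>=a)&(Q[:,2]<a+.008)]
    if len(q): print(round(a,3),len(q),"x",np.percentile(q[:,0],[3,97]).round(4),"y",np.percentile(q[:,1],[3,50,97]).round(4))
u,v=proj(p,[[0.53,-0.187,0.06]])[0].astype(int)
s=p["image"][v-70:v+70,u-90:u+90]; import sys; cv2.imwrite(sys.argv[1],cv2.resize(s,None,fx=4.2,fy=4.2))
E
python3 tip.py pics/scene5.png
```

```text
t: 6.9
tcp_pos: [0.4893, -0.186, 0.0544]
ee_rot: [-3.139, 0.023, -0.002]
ft_force: [0.5, 0.8, 1.3]
width: 0.0005
t 6.9 tcp [ 0.4893 -0.186   0.0544] xaxis deg -0.86 z [ 0.0011  0.0026 -1.    ] F [0.49 0.79 1.26] w 0.0005 q [-0.25  0.46  0.61  2.11 -0.42  0.69  0.63]
to go (tool, norm) [ 0.0186 -0.0004  0.0015] mm [ 4.7  0.  -0.4]
turn norm [-0.0013 -0.0005 -0.0005]
n 191 zmin pct [0.0503 0.0729 0.0758 0.0796]
0.074 24 x [0.4817 0.5017] y [-0.1974 -0.1962 -0.1917]
0.082 37 x [0.4776 0.503 ] y [-0.1976 -0.1937 -0.1893]
0.09 33 x [0.4772 0.5036] y [-0.1977 -0.196  -0.191 ]
0.098 27 x [0.4843 0.5033] y [-0.1974 -0.1965 -0.1921]
0.106 22 x [0.4795 0.5045] y [-0.1986 -0.1965 -0.1927]
0.114 44 x [0.4654 0.5172] y [-0.1995 -0.1979 -0.1932]
```

View pics/scene5.png

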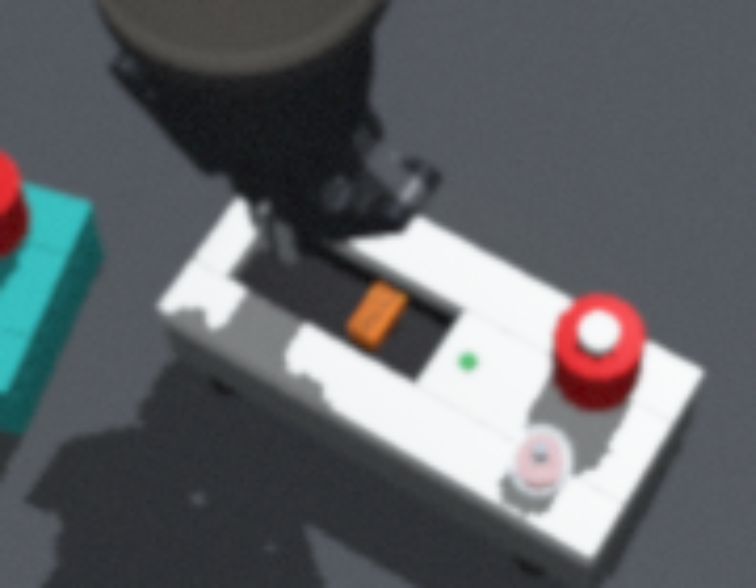

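The tips are 36 mm higher than calculated, at about z 0.074. They are centred over the free slot with x from 0.478 to 0.504. I'll lower in stages, guided by the camera and the force reading.

```bash
python3 -m handwheel '[[0.01,0,0.03,0,0,0,1],[0,0,0.03,0,0,0,1],[0,0,0.02,0,0,0,1],[0,0,0,0,0,0,1],[0,0,0,0,0,0,1]]'
python3 st.py 0.494 -0.186 0.034
python3 tip.py pics/scene6.png
```

```text
t: 7.37
tcp_pos: [0.4937, -0.1859, 0.0318]
ee_rot: [-3.139, 0.022, -0.002]
ft_force: [-0.9, 0.2, -0.0]
width: 0.0003
t 7.3667 tcp [ 0.4937 -0.1859  0.0318] xaxis deg -0.8 z [ 0.0016  0.0023 -1.    ] F [-0.94  0.18 -0.03] w 0.0003 q [-0.22  0.51  0.58  2.11 -0.46  0.65  0.66]
to go (tool, norm) [ 0.0011  0.0004 -0.0088] mm [ 0.3 -0.1  2.2]
turn norm [-0.0011 -0.0007 -0.    ]
n 374 zmin pct [0.0501 0.0531 0.0563 0.0631]
0.054 25 x [0.4804 0.5074] y [-0.1975 -0.1959 -0.1877]
0.062 35 x [0.4811 0.5077] y [-0.1976 -0.1939 -0.1901]
0.07 30 x [0.4874 0.5073] y [-0.1975 -0.1961 -0.1915]
0.078 24 x [0.4888 0.507 ] y [-0.1975 -0.1958 -0.1917]
0.086 30 x [0.47   0.5153] y [-0.1993 -0.1975 -0.1928]
0.094 81 x [0.4675 0.5214] y [-0.1996 -0.1973 -0.1829]
```

View pics/scene6.png

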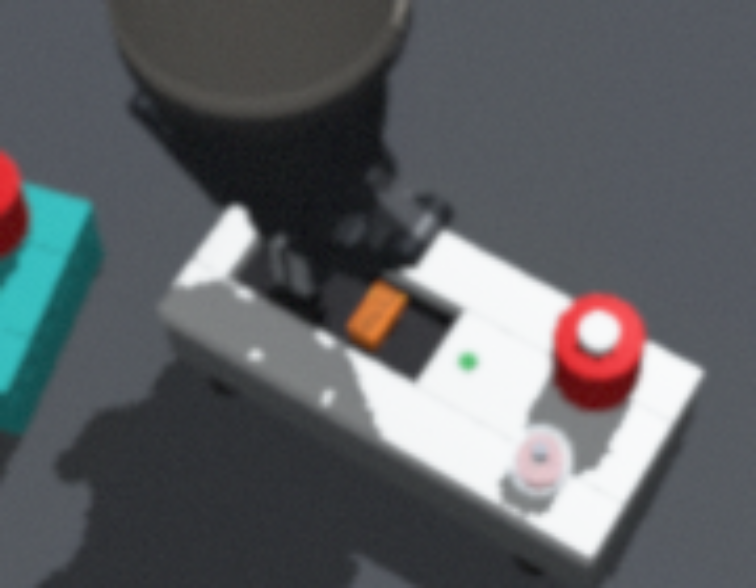

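The tips at (300,295) are still inside the slot outline and behind the switch, with the tip at about 0.052. I'll lower another 14 mm.

```bash
python3 -m handwheel '[[-0.004,0,0.02,0,0,0,1],[0,0,0.02,0,0,0,1],[0,0,0.012,0,0,0,1],[0,0,0,0,0,0,1],[0,0,0,0,0,0,1]]'
python3 st.py 0.494 -0.186 0.018
sed -i 's/>0.05)/>0.028)/' tip.py
python3 tip.py pics/scene7.png
```

```text
t: 7.83
tcp_pos: [0.4932, -0.1859, 0.0182]
ee_rot: [-3.139, 0.022, -0.004]
ft_force: [-2.4, 1.8, 11.8]
width: 0.0002
t 7.8333 tcp [ 0.4932 -0.1859  0.0182] xaxis deg -0.81 z [ 0.0026  0.0028 -1.    ] F [-2.38  1.76 11.76] w 0.0002 q [-0.2   0.53  0.56  2.11 -0.48  0.62  0.67]
to go (tool, norm) [0.0033 0.0002 0.0007] mm [ 0.8 -0.1 -0.2]
turn norm [-0.0014 -0.0012 -0.0001]
n 970 zmin pct [0.0295 0.0312 0.0322 0.0338]
0.032 208 x [0.4686 0.5185] y [-0.2001 -0.1938 -0.1808]
0.04 325 x [0.464  0.5223] y [-0.2156 -0.2074 -0.1856]
0.048 63 x [0.4642 0.5147] y [-0.215  -0.1975 -0.1899]
0.056 31 x [0.4854 0.507 ] y [-0.1974 -0.1956 -0.1913]
0.064 20 x [0.4871 0.5065] y [-0.1973 -0.1963 -0.1925]
0.072 28 x [0.4824 0.5083] y [-0.1992 -0.1974 -0.1928]
```

View pics/scene7.png

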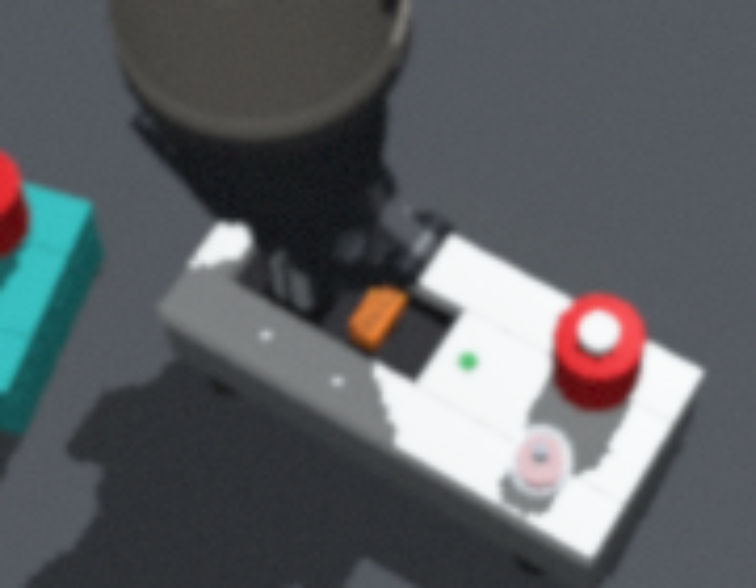

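An upward force of 12 N suggests the tips have reached the slot floor. I'll lift about 3 mm and push along +x.

```bash
python3 -m handwheel '[[0,0,-0.014,0,0,0,1],[0,0,0,0,0,0,1]]'
python3 st.py 0.5285 -0.1865 0.021
python3 -m handwheel '[[0.02,0,0,0,0,0,1],[0.02,0,0,0,0,0,1],[0.02,0,0,0,0,0,1],[0,0,0,0,0,0,1]]'
python3 st.py 0.5285 -0.1865 0.021
python3 tip.py pics/scene8.png
```

```text
t: 8.05
tcp_pos: [0.4931, -0.186, 0.0216]
ee_rot: [-3.138, 0.023, -0.004]
ft_force: [0.3, -0.7, -0.1]
width: -0.0001
t 8.05 tcp [ 0.4931 -0.186   0.0216] xaxis deg -0.82 z [ 0.0025  0.003  -1.    ] F [ 0.34 -0.67 -0.05] w -0.0001 q [-0.21  0.52  0.56  2.11 -0.47  0.63  0.67]
to go (tool, norm) [ 0.1418 -0.      0.0028] mm [35.4 -0.5 -0.6]
turn norm [-0.0015 -0.0012 -0.0002]
t: 8.38
tcp_pos: [0.5096, -0.1861, 0.0215]
ee_rot: [-3.138, 0.022, -0.004]
ft_force: [-0.0, -1.7, 0.2]
width: 0.0002
t 8.3833 tcp [ 0.5096 -0.1861  0.0215] xaxis deg -0.82 z [ 0.0026  0.003  -1.    ] F [-0.02 -1.65  0.25] w 0.0002 q [-0.21  0.54  0.56  2.08 -0.48  0.65  0.66]
to go (tool, norm) [0.0757 0.0003 0.002 ] mm [18.9 -0.4 -0.5]
turn norm [-0.0015 -0.0012 -0.0001]
n 993 zmin pct [0.0296 0.0314 0.0325 0.0337]
0.032 228 x [0.4808 0.5384] y [-0.2002 -0.1947 -0.1762]
0.04 331 x [0.4823 0.5365] y [-0.2157 -0.2084 -0.1849]
0.048 59 x [0.4875 0.5327] y [-0.2136 -0.1967 -0.1885]
0.056 30 x [0.4988 0.5237] y [-0.1972 -0.1942 -0.1906]
0.064 22 x [0.5049 0.5232] y [-0.198  -0.1966 -0.1913]
```

View pics/scene8.png

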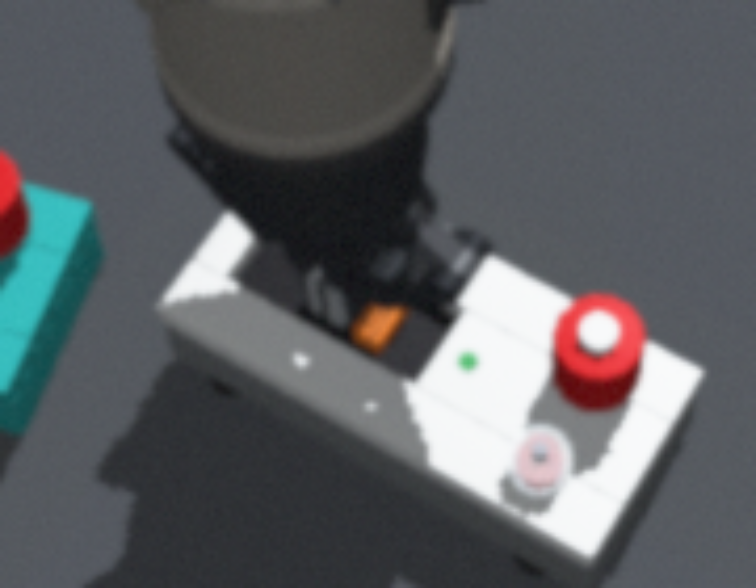

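The tips are in the slot at (335,305), against the rear face of the switch at (378,328), which has just begun to move. I'll keep pushing and watch the force.

```bash
python3 -m handwheel '[[0.02,0,0,0,0,0,1],[0.02,0,0,0,0,0,1],[0.02,0,0,0,0,0,1],[0,0,0,0,0,0,1]]'
python3 st.py 0.5285 -0.1865 0.021
python3 tip.py pics/scene9.png
```

```text
t: 8.77
tcp_pos: [0.525, -0.1865, 0.0212]
ee_rot: [-3.138, 0.023, -0.002]
ft_force: [-1.4, -0.2, 0.5]
width: -0.0001
t 8.7667 tcp [ 0.525  -0.1865  0.0212] xaxis deg -0.84 z [ 0.0011  0.0033 -1.    ] F [-1.36 -0.16  0.51] w -0.0001 q [-0.21  0.56  0.56  2.04 -0.48  0.67  0.65]
to go (tool, norm) [ 0.0141 -0.      0.0007] mm [ 3.5 -0.  -0.2]
turn norm [-0.0016 -0.0005 -0.0003]
n 964 zmin pct [0.0299 0.0316 0.0324 0.0338]
0.032 202 x [0.4958 0.5509] y [-0.2003 -0.1955 -0.1807]
0.04 350 x [0.4971 0.5514] y [-0.2161 -0.2083 -0.1862]
0.048 38 x [0.5121 0.5498] y [-0.2138 -0.1971 -0.1894]
0.056 36 x [0.5132 0.5392] y [-0.1979 -0.1955 -0.191 ]
0.064 21 x [0.5193 0.5393] y [-0.1979 -0.1969 -0.1911]
```

View pics/scene9.png

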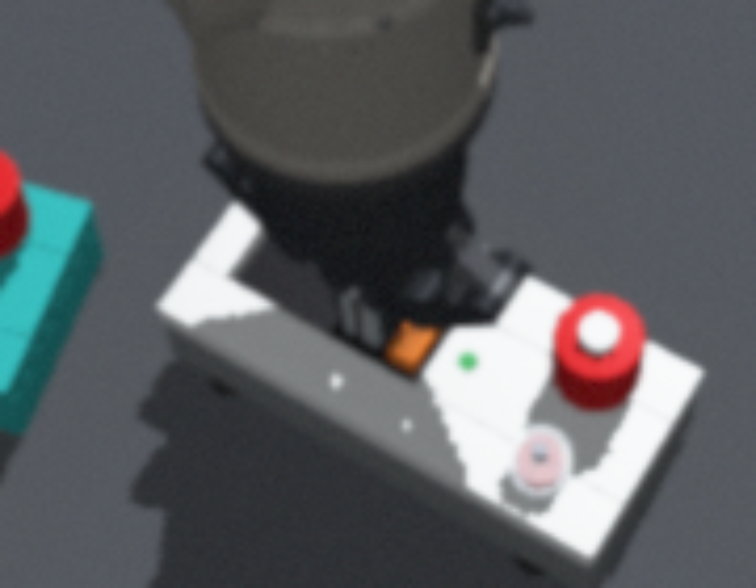

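The switch, now at (410,345), is almost at the slot end. A few more millimetres should bring it to the stop.

```bash
python3 -m handwheel '[[0.014,0,0,0,0,0,1],[0.014,0,0,0,0,0,1],[0,0,0,0,0,0,1]]'
python3 st.py 0.5285 -0.1865 0.021
```

```text
t: 9.07
tcp_pos: [0.5303, -0.1866, 0.0207]
ee_rot: [-3.138, 0.024, 0.003]
ft_force: [-5.1, 0.2, 6.2]
width: 0.0002
t 9.0667 tcp [ 0.5303 -0.1866  0.0207] xaxis deg -0.88 z [-0.0021  0.004  -1.    ] F [-5.13  0.17  6.17] w 0.0002 q [-0.21  0.57  0.56  2.03 -0.48  0.68  0.65]
to go (tool, norm) [-0.0073 -0.0004 -0.0012] mm [-1.8  0.1  0.3]
turn norm [-0.0019  0.001  -0.0007]
```

The force is rising, so it's at the stop. I'll back off and then lift.

```bash
python3 -m handwheel '[[-0.03,0,-0.004,0,0,0,1],[-0.02,0,0,0,0,0,1],[0,0,0,0,0,0,1]]'
python3 -m handwheel '[[0,0,-0.04,0,0,0,1],[0,0,-0.08,0,0,0,1],[0,0,-0.12,0,0,0,1],[0,0,-0.12,0,0,0,1],[0,0,-0.12,0,0,0,1]]'
python3 -m handwheel '[[0,-0.12,0,0,0,0,1],[0,-0.12,0,0,0,0,1],[0,-0.12,0,0,0,0,1],[0,0,0,0,0,0,1],[0,0,0,0,0,0,1]]'
python3 st.py; python3 tip.py pics/scene10.png
python3 - <<'E'
from h import *
p=grab_frame("scene"); hsv=cv2.cvtColor(p["image"],cv2.COLOR_BGR2HSV)
o=(hsv[...,0]>5)&(hsv[...,0]<20)&(hsv[...,1]>150)&(hsv[...,2]>90)
n,l,st,c=cv2.connectedComponentsWithStats(o.astype(np.uint8))
for i in range(1,n):
    if 30<st[i,4]<400: print(c[i].round(1),st[i,4],world_z(p,[c[i]],.044).round(4))
for m in masks_of(p,"blue_winder")[:2]: print(m["extent"])
cv2.imwrite("pics/full10.png",p["image"])
E
```

```text
t: 9.32
tcp_pos: [0.5174, -0.1865, 0.0217]
ee_rot: [-3.138, 0.024, 0.003]
ft_force: [-0.2, -0.1, 0.2]
width: 0.0002
t: 9.73
tcp_pos: [0.5142, -0.1865, 0.1433]
ee_rot: [-3.137, 0.026, 0.017]
ft_force: [0.1, -0.5, -0.1]
width: -0.0001
t: 10.15
tcp_pos: [0.5203, -0.0955, 0.1552]
ee_rot: [-3.137, 0.033, -0.007]
ft_force: [-0.5, 0.3, -0.1]
width: 0.0003
t 10.15 tcp [ 0.5203 -0.0955  0.1552] xaxis deg -1.21 z [ 0.0047  0.0049 -1.    ] F [-0.5   0.33 -0.12] w 0.0003 q [-0.53  0.31  0.71  2.03 -0.27  0.89  0.31]
[411.9 191.2] 75 [[0.5554 0.1628 0.044 ]]
[260.  199.9] 103 [[0.3213 0.0043 0.044 ]]
[156.5 310. ] 135 [[ 0.3012 -0.2708  0.044 ]]
[311.2 339.7] 97 [[ 0.5478 -0.1876  0.044 ]]
[370.4, 162.0, 473.3, 253.5]Traceback (most recent call last):
  File "tip.py", line 6, in <module>
    Q=W[k]; print("n",k.sum(),"zmin pct",np.percentile(Q[:,2],[0,1,3,10]).round(4))
                                         ~~~~~~~~~~~~~^^^^^^^^^^^^^^^^^^^
    return _quantile_unchecked(
        a, q, axis, out, overwrite_input, method, keepdims, weights)
    return _ureduce(a,
                    func=_quantile_ureduce_func,
    ...<5 lines>...
                    overwrite_input=overwrite_input,
                    method=method)
    r = func(a, **kwargs)
    result = _quantile(arr,
                       quantiles=q,
    ...<2 lines>...
                       out=out,
                       weights=wgt)
    slices_having_nans = np.isnan(arr[-1, ...])
                                  ~~~^^^^^^^^^
IndexError: index -1 is out of bounds for axis 0 with size 0
```

View pics/full10.png

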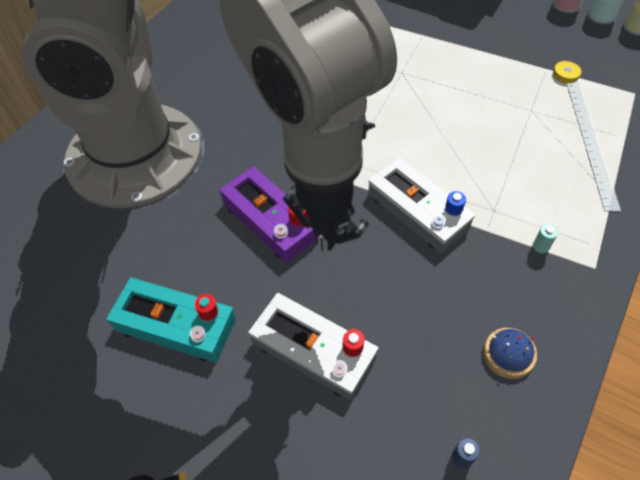

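The red switch is now at the slot end, at (311,340), and the blue switch still sits at (412,191) where it started. The arm is clear, so I'll hand in.

```bash
python3 -c "
from bench import workorder; print(workorder.finish_job())"; python3 st.py
```

```text
the job is handed in; nothing more can be done
None
the job is handed in; nothing more can be done
```

The red winder is switched on. With the closed fingertips in its slot I pushed the orange switch towards the spool until the push force rose at the stop, then lifted clear and handed the job in at about t = 10 s.

**Last checks:**
- **Red switch:** its centre is at x ≈ 0.548 m, against about 0.527 m at the start. With the winder's centre at 0.549 m, that is about 23 of the 24 mm of travel.
- **Blue switch:** it looked unmoved in the last picture, and the arm never went down near the blue winder. I compared this by eye only and did not measure it before and after.
- **Arm:** it ended clear of everything, with the wrist force near 0. The highest force reading I took was about 12 N, when the tips touched the slot floor.

**What disagreed or failed:**
- **Fingertip height:** the depth pictures showed the fingertips about 36 mm higher than the TCP pose and the stated 17 mm tip reach put them. My first push therefore passed over the switch without touching it. I then lowered by the camera and the floor contact instead.
- **Top camera:** the arm blocked its view during the approach, so the later checks come from the scene camera only.
- **Fingertip script:** it crashed on its final run because no fingertip was in its search area by then. This did not affect the job.

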